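Load the toy-car drilling jig and hold the body in the corner

ROBOT

A 6-joint arm with a two-finger parallel gripper is mounted at the origin on the work surface. World frame = base frame: x ahead of the robot, y to its left, z up, the work surface at z = 0. Lengths are in mm, angles in rad, forces in N, time in s.
With the tool pointing down it reaches from about 275 to 750 mm from the base axis. Payload 10.2 kg.
Tool frame: the origin (TCP) lies midway between the tips of the shut fingers; the grasp point (between the pads) lies 19 mm behind it; x points along the fingers, y is the direction in which the jaws open and shut, and the axes are right-handed (so a half turn about x gives the same grasp; the last joint's range is limited). The gripper opens to 85 mm and grips with 20 to 120 N. Pads are 22 mm wide; open, the fingers measure 114 mm over their backs; the gripper's body (76 mm by 85 mm) begins 54 mm behind the grasp point. The pads swing forward as they close: fully open they stand 13 mm farther back than shut.
Start: joints at [-1.496, 0.313, 1.498, -0, 1.331, -0.223], TCP at [154.031, -501.902, 231.294] pointing down, gripper open.
Joint ranges: [-2.94, 2.94], [-0.97, 2.17], [0.19, 2.56], [-1.23, 4.37], [0.02, 3.11], [-2.88, 2.88]. Speed limits (rad/s): [2.39, 2.39, 3.01, 3.14, 3.14, 3.14].

INTERFACE

Orientations are given as a unit quaternion [w, x, y, z].
In Python, from rig import ctrl gives the robot as it stands.
- The arm moves only by the tool arm_command, never from a script. Its argument "plan" is a list of rows, each a list of 5 numbers: the shift along the tool's x, y, z in m, then the turn about the tool's x in rad, then the opening, from 0 (shut) to 1 (fully open). A call has 1 to 12 rows; each row shifts and turns the commanded pose from where the row before left it, along the tool's axes as they then stand; what a row does not reach is not made up. A row lasts 1/8 s, in which the tool goes at most 62.5 mm and 10.7 degrees, less where a joint would pass 70% of its speed; a pose out of reach is approached as far as the arm can. A call with a gripper value outside its range is refused whole. The fingers move at their own pace and stop on an object; "squeeze" is the grip in N (left out, the last holds). Time passes only in rows, so rows that do not move let the fingers close. It gives the time, the measured TCP pose, the force and the opening at its end, in the units of the state.
- ctrl.sense(): the state, without advancing time (a new reading comes with each control period).
- ctrl.capture(name): name is "scene" or "side" or "wrist"; returns a dict with "color" (400x640x3 uint8, red, green, blue), "fx", "fy", "cx", "cy" (pixels), "k1" (the pictures are not rectified: a ray, as slopes to the right and down, at radius r is drawn at 1 + k1 r^2 times it, then the intrinsics apply), "xyz" and "orientation" of the camera in the world; the wrist camera has in their place "hand_eye" (4x4, takes a point from camera to tool coordinates, whose origin is the TCP and whose axes are the tool frame's). Camera axes: x right, y up, looking along -z (the intrinsics and any distortion apply to the point x, -y, -z); pixel columns grow to the right and rows downward; lengths in mm; the calibration is good to about 2 mm. A picture is of the moment at which its call begins: read the wrist's pose just before it. There is no depth.
- ctrl.finish_job(): hands the job in, once; it reports no verdict.
Trained networks look in the newest picture that a camera, given by its name, has taken for a name from the list of things; names that differ only in an ending like _2 or _b are one class to them, and where a whole thing is asked for, a point or a joint stands for the part that bears it (a point fixed in the world has none). Each returns a list of dicts, best first, with "score" (0 to 1); they miss things now and then, are a little off and sometimes report something else, mostly with a low value. They report only what shows in the picture. A call takes as long as a camera call. They do not tell look-alikes from the thing itself.
- ctrl.spot_in(camera, query): "uv" ([column, row] in pixels, amid what is visible of it).
- ctrl.regions_of(camera, query): "mask" (400x640 bool, what is visible of it) and "uv" ([column, row] in pixels, amid what is visible of it).
- ctrl.place_of(camera, query): "uv" ([column, row] in pixels: a listed point, or the origin of a listed thing).
The state is a dict: "time_s": time; "joints": joint angles; "dq": joint speeds; "tau": joint torques, N m; "eef_pos": TCP position; "ee_rot": TCP orientation; "force": force on the tool from outside, world axes, zero at the start; "wrist_torque": the same for the moment, N m; "grip_width": opening from 0.0 (shut) to 1.0 (fully open).
Only numpy, scipy, OpenCV 4.12 (cv2) and the standard library are available. Lean on these libraries where they do the work, as an engineer would, in place of code of your own. Each camera call takes 0.05 s, during which the arm holds its last target.

TASK

Load the drilling jig for a toy car: first set the round wheel blank flat into the jig's round pocket and let go of it, then put the car body upright on the jig plate and push it home into the corner, right side firmly against the long aluminium fence and nose firmly against the blue end stop at the same time. Finish while still holding the car there with a steady push of about 8 N on each of the two fences, as if for the drill; do not let go, and leave the other things on the bench alone.

Things in the scene. Friction and masses are not known exactly. Their poses are not given: they have to be found in the camera images.
- jig: fixed drilling jig: plywood plate 160 (x) x 260 (y) x 18 mm thick with a round pocket and, at its +x,+y corner, two fences. Origin: centre of the plate's underside, on the bench; z up. Stands and is turned differently from run to run. Plate and fences are smooth and waxed (friction about 0.2).
- pocket (a point): centre of the floor of the round pocket, 9 mm below the plate's top (9 mm above the bench), at jig (0, -78, 9) mm. The pocket is 53 mm in diameter with a slightly chamfered rim and a dark floor.
- corner (a point): the inner corner where the planes of the two fence faces meet, on the plate's top, at jig (55, 105, 18) mm; axes as the jig's. The car belongs on its -x, -y side.
- long_fence: bare aluminium fence on the plate, along jig y, 150 mm long, 22 mm wide, 16 mm tall; its working face looks to jig -x and lies at jig x = 55 mm. Origin: centre of its underside. Rigid.
- end_stop: blue fence on the plate, along jig x, 110 mm long, 22 mm wide, 16 mm tall; its working face looks to jig -y and lies at jig y = 105 mm. Origin: centre of its underside. Rigid. Fences top out 34 mm above the bench.
- car: toy car body of pale wood, about 110 g. Lower block 110 (x) x 44 (y) x 30 mm tall; on it a cabin 56 mm long, 44 mm wide (flush with the sides), top at 60 mm, over x from -47 to +9 mm. Origin: centre of the underside; x to the nose (the long-bonnet end), y to its left, z up. Starts upright on the bench. Rightly placed, its x axis runs along jig +y, its right side (-y) on the long fence.
- cabin_top (a point): centre of the flat cabin top, at car (-19, 0, 60) mm, above the best place to grip across the 44 mm width. Gripped with the fingertips at least 20 mm above the car's underside, the fingers pass over the 16 mm fences. Pressing the car down on the plate adds friction that takes push away from the fences.
- car_corner (a point): lower right corner of the nose, at car (55, -22, 0) mm; it meets point corner when the car is home.
- wheel: round wheel blank of darker wood, 50 mm in diameter, 26 mm thick, about 35 g, lying flat on the bench. Origin: centre of its underside. Seated in the pocket it stands 17 mm proud of the plate.
- glue: yellow bottle with orange cap, 52 mm across, 130 mm tall; loose, to be left alone.
- sander: cork sanding block with dark sole, 92 x 57 x 30 mm; loose, to be left alone.
- square: try square: dark wooden stock 100 mm long with a 140 mm steel blade; loose, to be left alone. Origin: its underside's middle (of the stock, for the square).
- mallet: hammer lying on the bench; loose, to be left alone.
- offcut: plain offcut of dark wood, 110 x 45 x 25 mm; loose, to be left alone.
- boat: finished green toy boat with a white cabin, 100 x 40 x 44 mm; loose, to be left alone.
- screwdriver: screwdriver with an orange handle, 190 mm long, lying down; loose, to be left alone.
Mind the look-alikes: they are no part of the job. Leave any pink or purple look-alike of the car alone.

How it is judged:
By the outcome, as a careful person would: the job done as asked, in the order asked, and still so for the second after the job is handed in, while the arm keeps its last pose, push and grip.
It also fails if it takes over 61 s, if anything falls off the work surface, if the arm or the gripper's body presses on something with over 40 N, if the wrist force passes 120 N, or if a joint passes its speed limit or range.

## Working session

There is one attempt and no reset: what is moved stays moved. The work goes in short steps, Python scripts to look and compute and a tool call to move; the robot and the scene stay as the last step left them, time stands still between calls to the robot, and variables do not carry over. Pictures are saved under pics/ and viewed, and the job is handed in when it is done.

Besides the shell and the picture viewer there is one more tool, called as name([rows], argument=value, ...), one row to a line, values as JSON. arm_command: Moves the arm, as the interface text tells. Its arguments: {"type":"object","properties":{"plan":{"type":"array"},"squeeze":{"type":"number"}},"required":["plan"]}

```bash
ls; mkdir -p pics; cat > h.py <<'E'
import numpy as np, cv2
from scipy.spatial.transform import Rotation as R
from rig import ctrl
def q2R(q): return R.from_quat([q[1],q[2],q[3],q[0]]).as_matrix()
def cam(c,s=None):
    """returns Rwc (cam y-up) , pos"""
    if 'hand_eye' in c:
        T=np.array(c['hand_eye']);Rt=q2R(s['ee_rot']);p=np.array(s['eef_pos'])
        return Rt@T[:3,:3], Rt@T[:3,3]+p
    return q2R(c['orientation']),np.array(c['xyz'])
def ray(c,uv,s=None):
    Rw,p=cam(c,s)
    x=(uv[0]-c['cx'])/c['fx'];y=(uv[1]-c['cy'])/c['fy']
    a,b=x,y
    for _ in range(30):
        f=1+c['k1']*(a*a+b*b);a,b=x/f,y/f
    return p,Rw@np.array([a,-b,-1.])
def atz(c,uv,z,s=None):
    p,d=ray(c,uv,s);return p+d*(z-p[2])/d[2]
def proj(c,P,s=None):
    Rw,p=cam(c,s);v=Rw.T@(np.array(P)-p);a,b=v[0]/-v[2],-v[1]/-v[2]
    f=1+c['k1']*(a*a+b*b);return np.array([c['cx']+c['fx']*a*f,c['cy']+c['fy']*b*f])
def save(c,name,img=None): cv2.imwrite('pics/'+name,cv2.cvtColor(c['color'] if img is None else img,cv2.COLOR_RGB2BGR))
E
python3 - <<'E'
from h import *
import pickle
s=ctrl.sense();print(s)
D={'s':s}
for n in ['scene','side','wrist']:
    c=ctrl.capture(n);D[n]=c;save(c,n+'0.png');print(n,{k:v for k,v in c.items() if k!='color'})
    for q in ['jig','pocket','corner','car','cabin_top','car_corner','wheel','long_fence','end_stop']:
        r=ctrl.place_of(n,q); print(q,[(np.round(x['uv'],1).tolist(),round(x['score'],2)) for x in r[:4]])
pickle.dump(D,open('d0.pkl','wb'));print(ctrl.sense()['time_s'])
E
```

```text
pics
{'time_s': 0.0, 'joints': array([-1.49638560e+00,  3.13452701e-01,  1.49846031e+00, -1.92341658e-05,
        1.33100444e+00, -2.23403358e-01]), 'dq': array([ 0.00029791,  0.001337  , -0.00013519, -0.00145038,  0.00165344,
       -0.00018304]), 'tau': array([ 3.04856012e-04, -4.12265003e+01, -2.59744084e+01, -1.22622987e-04,
        4.13034431e-03, -2.38682009e-05]), 'eef_pos': array([ 154.01297835, -501.62120726,  230.72495536]), 'ee_rot': array([ 0.1044385 ,  0.69930969,  0.10537365, -0.69925314]), 'force': array([0.23908034, 0.06070119, 0.23188944]), 'wrist_torque': array([-0.03409549,  0.0132386 , -0.02145786]), 'grip_width': 1.0028373926295788}
scene {'fx': 406.93813624066763, 'fy': 406.93813624066763, 'cx': 318.604502707293, 'cy': 193.09798247294472, 'k1': -0.006405686592915553, 'xyz': array([1280.00408559, -464.93726781,  797.16031962]), 'orientation': array([0.79266155, 0.3720944 , 0.19713189, 0.44087691])}
jig [([327.9, 206.8], 0.59)]
pocket [([379.3, 159.8], 0.53)]
corner [([368.6, 204.5], 0.69)]
car [([383.8, 169.1], 0.96), ([409.9, 151.4], 0.59), ([332.7, 146.8], 0.58
[... 751 characters left out ...]
, 200.3], 0.36)]
long_fence [([356.3, 176.0], 0.61), ([324.2, 190.4], 0.48)]
end_stop [([296.7, 183.5], 0.48)]
wrist {'fx': 337.61046706708373, 'fy': 337.61046706708373, 'cx': 321.6712572291459, 'cy': 192.936731459585, 'k1': 0.014140267760785849, 'hand_eye': array([[-5.80917682e-04,  2.66998292e-01, -9.63696827e-01,
        -1.41558548e+02],
       [ 9.99999673e-01, -3.86862568e-04, -7.09983801e-04,
         3.68415528e-01],
       [-5.62382692e-04, -9.63696925e-01, -2.66997980e-01,
        -6.72086476e+01],
       [ 0.00000000e+00,  0.00000000e+00,  0.00000000e+00,
         1.00000000e+00]])}
jig []
pocket []
corner []
car []
cabin_top []
car_corner []
wheel []
long_fence []
end_stop []
1.5
```

View pics/scene0.png

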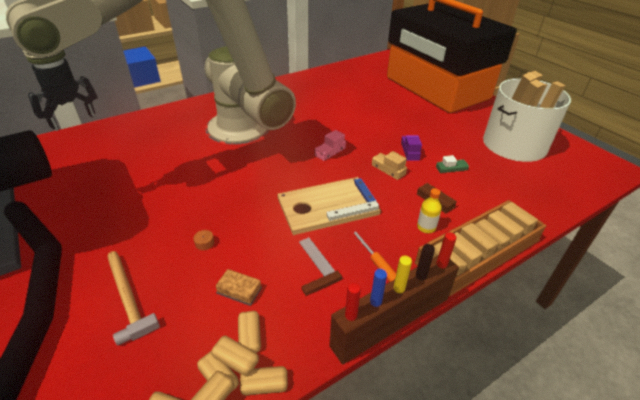

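View pics/side0.png

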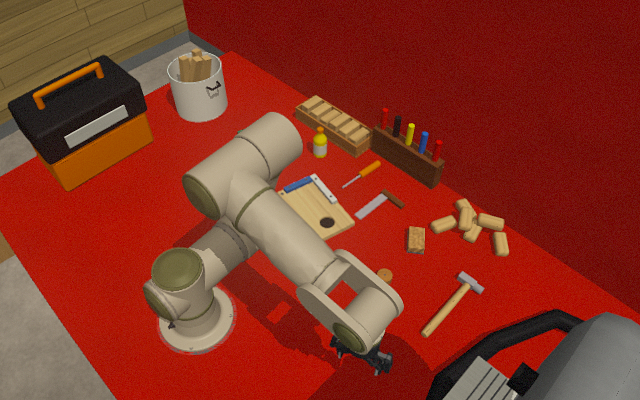

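View pics/wrist0.png

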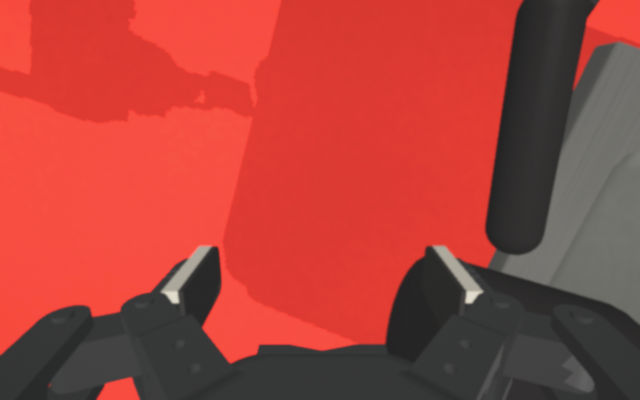

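```bash
python3 - <<'E'
from h import *
import pickle
D=pickle.load(open('d0.pkl','rb'))
a=D['scene']['color'][110:290,180:450];b=D['side']['color'][130:320,260:470]
save(None,'scene0c.png',cv2.resize(a,None,fx=2.9,fy=2.9,interpolation=2));save(None,'side0c.png',cv2.resize(b,None,fx=3,fy=3,interpolation=2))
for n,q in [('scene',(384,169)),('scene',(410,151)),('scene',(333,147)),('scene',(364,209)),('scene',(205,239)),('side',(386.6,276.8)),('side',(390,200))]: print(n,q,atz(D[n],q,0).round())
for n,q in [('scene',(369,204)),('side',(310,182))]: print(n,q,atz(D[n],q,18).round())
E
```

```text
scene (384, 169) [496. 298.   0.]
scene (410, 151) [462. 442.   0.]
scene (333, 147) [303. 226.   0.]
scene (364, 209) [618. 124.  -0.]
scene (205, 239) [ 492. -311.    0.]
side (386.6, 276.8) [ 516. -320.    0.]
side (390, 200) [ 774. -122.    0.]
scene (369, 204) [623. 136.  18.]
side (310, 182) [620. 133.  18.]
```

View pics/scene0c.png

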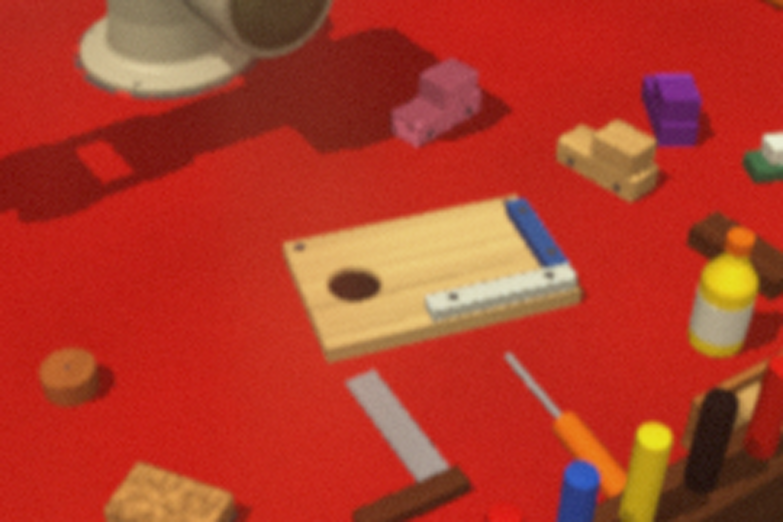

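View pics/side0c.png

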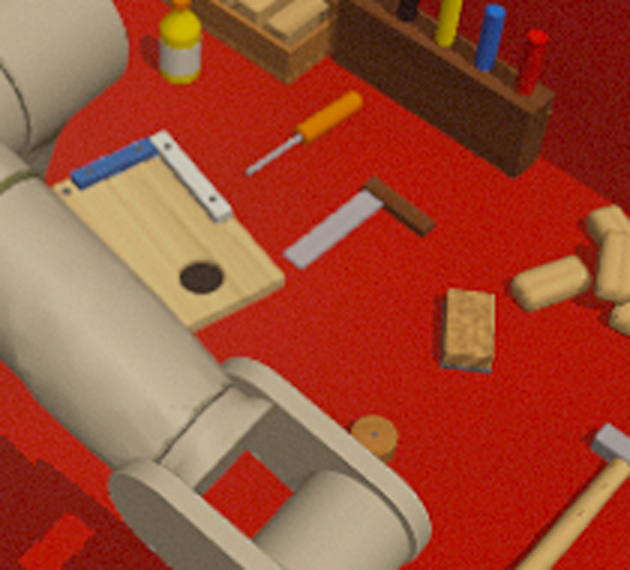

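```bash
python3 - <<'E'
from h import *
import pickle
D=pickle.load(open('d0.pkl','rb'))
s=D['s'];Rt=q2R(s['ee_rot']);print(Rt.round(3))
c=D['scene']
pk=atz(c,(180+354/2.9,110+285/2.9),9);co=atz(c,(368.6,204.5),18);print(pk,co)
sd=D['side'];pk2=atz(sd,(260+201/3,130+278/3),9);print(pk2,atz(sd,(309.7,182.3),18))
w=[atz(c,(205,239),13),atz(sd,(260+374/3,130+437/3),13)];print(w)
v=(co-pk);print('jig yaw', np.degrees(np.arctan2(v[1],v[0]))-np.degrees(np.arctan2(183,55)))
# car: bonnet end / rear
print(atz(c,(180+570/2.9,110+145/2.9),30),atz(c,(180+630/2.9,110+145/2.9),60), atz(c,(180+645/2.9,110+185/2.9),10))
p=np.array([495,-330,231]);print('to wheel', Rt.T@(p-s['eef_pos']))
E
```

```text
[[-0.     0.293 -0.956]
 [ 0.001 -0.956 -0.293]
 [-1.    -0.001 -0.   ]]
[530.16191639 -33.47431967   9.        ] [624.21513457 133.44962129  18.        ]
[533.92172866 -36.94969751   9.        ] [618.26010101 132.89453453  18.        ]
[array([ 505.00487729, -313.50074977,   13.        ]), array([ 507.72297127, -317.39472127,   13.        ])]
jig yaw -12.671101118109704
[475.18092631 279.35431459  30.        ] [540.06534767 305.892479    60.        ] [556.51969161 322.51292223  10.        ]
to wheel [-8.84856020e-02 -6.40087482e+01 -3.76336200e+02]
```

arm_command([
  [0,-0.009,-0.054,0,1],
  [0,-0.009,-0.054,0,1],
  [0,-0.009,-0.054,0,1],
  [0,-0.009,-0.054,0,1],
  [0,-0.009,-0.054,0,1],
  [0,-0.009,-0.054,0,1],
  [0,-0.009,-0.052,0,1],
  [0,0,0,-0.18,1],
  [0,0,0,-0.18,1],
  [0,0,0,-0.18,1],
  [0,0,0,-0.18,1],
  [0,0,0,-0.18,1],
])

```text
time_s: 3.0
eef_pos: [495.0, -331.4, 231.2]
ee_rot: [-0.4, -0.583, -0.4, 0.583]
force: [-0.2, 0.1, -0.2]
grip_width: 1.0
```

```bash
python3 - <<'E'
from h import *
import pickle
s=ctrl.sense();print(s['time_s'],s['eef_pos'],q2R(s['ee_rot']).round(3).tolist())
c=ctrl.capture('wrist');save(c,'w1.png')
r=ctrl.place_of('wrist','wheel');print(r)
m=ctrl.regions_of('wrist','wheel');print([(x['uv'],x['score']) for x in m])
pickle.dump((s,c,m),open('w1.pkl','wb'))
for x in r: print(atz(c,x['uv'],0,s))
for x in m[:1]:
  print(atz(c,x['uv'],26,s))
  cs,_=cv2.findContours(x['mask'].astype(np.uint8),0,2);k=max(cs,key=cv2.contourArea)[:,0,:]
  P=np.array([atz(c,q,26,s)[:2] for q in k]);print(P.min(0),P.max(0))
E
```

```text
3.0 [ 494.99958988 -331.35772672  231.22848393] [[-0.0, 0.933, -0.359], [0.0, -0.359, -0.933], [-1.0, -0.0, -0.0]]
[{'uv': [322.7, 149.7], 'score': 0.9}]
[([325.8, 149.7], 0.66)]
[ 500.91194654 -319.45617095    0.        ]
[ 505.15008148 -317.0600714    26.        ]
[ 479.64701235 -341.65031382] [ 528.27619537 -291.30511678]
```

View pics/w1.png

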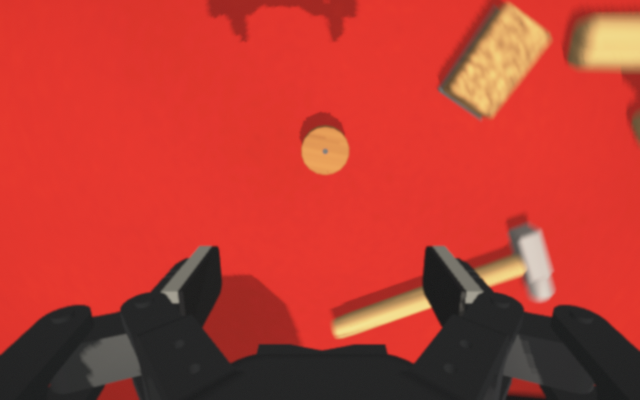

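arm_command([
  [0,0,0,-0.145,1],
  [0.02,0.006,-0.016,0,1],
  [0.05,0,0,0,1],
  [0.05,0,0,0,1],
  [0.04,0,0,0,1],
  [0.03,0,0,0,1],
  [0,0,0,0,1],
])

```text
time_s: 4.03
eef_pos: [503.6, -316.3, 39.5]
ee_rot: [-0.438, -0.554, -0.441, 0.555]
force: [-0.0, 0.1, 0.9]
grip_width: 0.995
```

```bash
python3 - <<'E'
from h import *
s=ctrl.sense();print(s['time_s'],s['eef_pos'],q2R(s['ee_rot']).round(3).tolist())
c=ctrl.capture('wrist');save(c,'w2.png')
r=ctrl.regions_of('wrist','wheel')
for x in r:
  print(x['uv'],x['score'],x['mask'].sum(),atz(c,x['uv'],26,s))
print(proj(c,[s['eef_pos'][0],s['eef_pos'][1],26],s))
E
```

```text
4.025 [ 503.58700191 -316.33960443   39.4930747 ] [[-0.003, 0.973, -0.229], [0.003, -0.229, -0.973], [-1.0, -0.004, -0.002]]
[322.1, 236.7] 0.79 8004 [ 504.04551714 -314.78672575   26.        ]
[321.91422521 239.73374292]
```

View pics/w2.png

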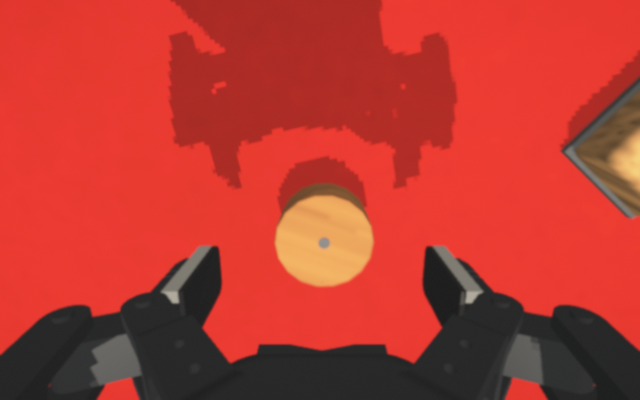

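arm_command([
  [0.015,0.001,0.0,0,1],
  [0.015,0,0,0,1],
  [0,0,0,0,1],
  [0,0,0,0,0.3],
  [0,0,0,0,0.3],
  [0,0,0,0,0.3],
  [0,0,0,0,0.3],
  [0,0,0,0,0.3],
], squeeze=35)

```text
time_s: 5.12
eef_pos: [505.8, -317.7, 12.1]
ee_rot: [0.44, 0.554, 0.439, -0.554]
force: [0.0, 0.9, 6.5]
grip_width: 0.569
```

arm_command([
  [0,0,0,0,0.3],
  [-0.02,0,0,0,0.3],
  [-0.04,0,0,0,0.3],
  [-0.04,0,0,0,0.3],
  [0,0,0,0,0.3],
])

```text
time_s: 5.75
eef_pos: [506.5, -318.3, 114.2]
ee_rot: [0.442, 0.554, 0.438, -0.553]
force: [-0.1, -0.3, -0.4]
grip_width: 0.569
```

```bash
python3 - <<'E'
from h import *
s=ctrl.sense();print(s['time_s'],s['eef_pos'],q2R(s['ee_rot']).round(3).tolist())
c=ctrl.capture('wrist');save(c,'w3.png')
E
```

```text
5.75 [ 506.46127461 -318.26920851  114.23068259] [[0.004, 0.974, -0.226], [-0.004, -0.226, -0.974], [-1.0, 0.005, 0.003]]
```

View pics/w3.png

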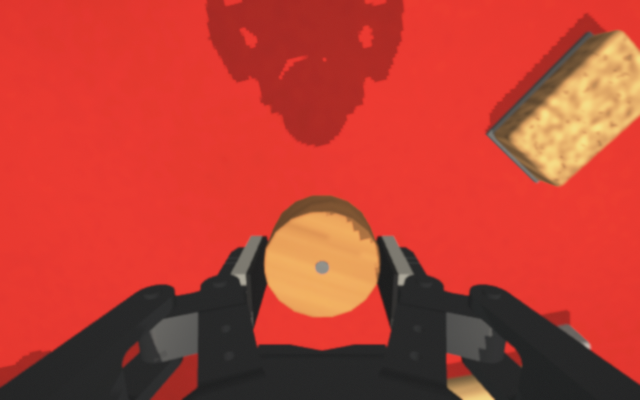

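arm_command([
  [-0.009,-0.008,-0.04,0,0.3],
  [-0.009,-0.008,-0.04,0,0.3],
  [-0.009,-0.008,-0.04,0,0.3],
  [-0.009,-0.008,-0.04,0,0.3],
  [-0.009,-0.007,-0.041,0,0.3],
  [0,0,0,0,0.3],
  [0,0,0,0,0.3],
])

```text
time_s: 6.68
eef_pos: [512.5, -113.0, 155.2]
ee_rot: [-0.439, -0.553, -0.44, 0.554]
force: [-0.4, -0.6, -0.2]
grip_width: 0.564
```

```bash
python3 - <<'E'
from h import *
import pickle
s=ctrl.sense();print(s['time_s'],s['eef_pos'],q2R(s['ee_rot']).round(3).tolist())
c=ctrl.capture('wrist');save(c,'w4.png');pickle.dump((s,c),open('w4.pkl','wb'))
for q,z in [('pocket',9),('corner',18)]:
  for x in ctrl.place_of('wrist',q): print(q,x,atz(c,x['uv'],z,s))
E
```

```text
6.675 [ 512.49438293 -113.0046371   155.21048864] [[-0.002, 0.974, -0.226], [0.001, -0.226, -0.974], [-1.0, -0.002, -0.0]]
pocket {'uv': [327.7, 85.3], 'score': 0.93} [534.5631655  -38.18472379   9.        ]
```

View pics/w4.png

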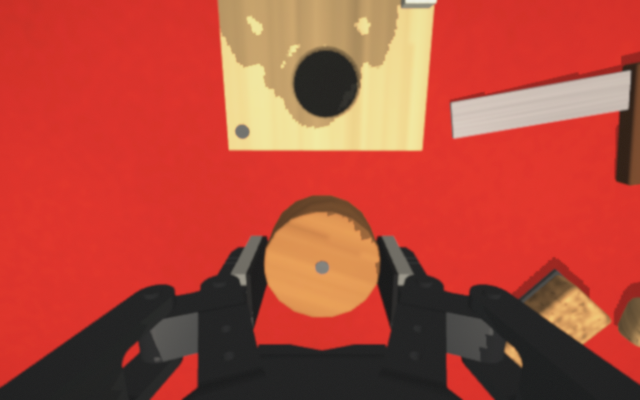

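```bash
python3 - <<'E'
from h import *
import pickle
s,c=pickle.load(open('w4.pkl','rb'))
im=c['color'];cr=cv2.resize(im[0:170,200:450],None,fx=3.2,fy=3.2,interpolation=2);save(None,'w4c.png',cr)
a,b,d,e=[atz(c,q,18,s) for q in [(229,150.5),(422,150),(218,0),(435,9)]]
print(a,b,np.linalg.norm(a-b),np.degrees(np.arctan2(*(b-a)[[1,0]])),np.degrees(np.arctan2(*(d-a)[[1,0]])),np.degrees(np.arctan2(*(e-b)[[1,0]])))
g=cv2.cvtColor(im,cv2.COLOR_RGB2GRAY)
m=(im.max(2)<85).astype(np.uint8);m[:30]=0;m[130:]=0;m[:,:280]=0;m[:,370:]=0
cs,_=cv2.findContours(m,0,2);k=max(cs,key=cv2.contourArea)[:,0,:]
P=np.array([atz(c,q,18,s)[:2] for q in k]);print(k.min(0),k.max(0))
(x,y),r=cv2.minEnclosingCircle(P.astype(np.float32));print('rim',x,y,r)
E
```

```text
[443.44352478 -70.22382782  18.        ] [ 599.0020677  -105.77135691   18.        ] 159.56844016687336 -12.871952961542991 76.7895467162383 76.41573961351403
[294  50] [357 116]
rim 532.885009765625 -36.929664611816406 24.871929168701172
```

View pics/w4c.png

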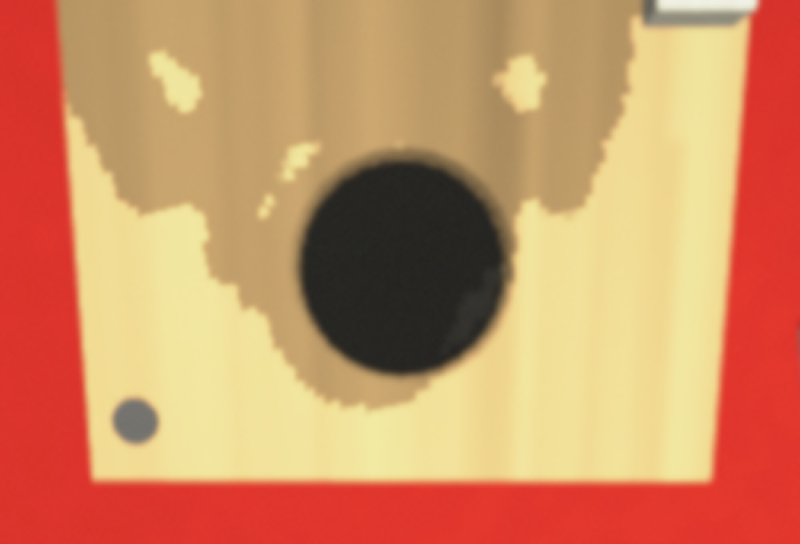

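arm_command([
  [0,0.001,-0.026,0,0.3],
  [0,0.001,-0.026,0,0.3],
  [0,0.001,-0.026,0,0.3],
  [0.035,0,0,0,0.3],
  [0.035,0,0,0,0.3],
  [0.03,0,0,0,0.3],
  [0,0,0,0,0.3],
  [0,0,0,0,0.3],
])

```text
time_s: 7.82
eef_pos: [534.1, -38.0, 57.3]
ee_rot: [0.44, 0.554, 0.439, -0.553]
force: [-0.0, 0.1, 0.1]
grip_width: 0.566
```

```bash
python3 - <<'E'
from h import *
import pickle
s=ctrl.sense();print(s['time_s'],s['eef_pos'],q2R(s['ee_rot']).round(4).tolist())
c=ctrl.capture('wrist');save(c,'w5.png');pickle.dump((s,c),open('w5.pkl','wb'))
c2=ctrl.capture('scene');save(None,'s5c.png',cv2.resize(c2['color'][130:270,250:430],None,fx=4,fy=4,interpolation=2))
E
```

```text
7.825 [534.05069475 -37.9751913   57.33527373] [[0.0014, 0.974, -0.2266], [-0.0004, -0.2266, -0.974], [-1.0, 0.0015, 0.0001]]
```

View pics/w5.png

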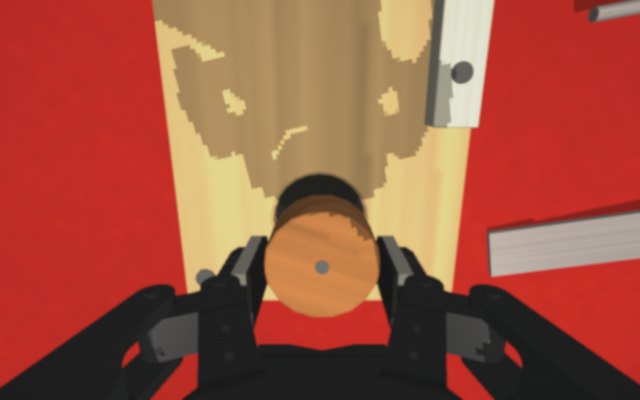

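View pics/s5c.png

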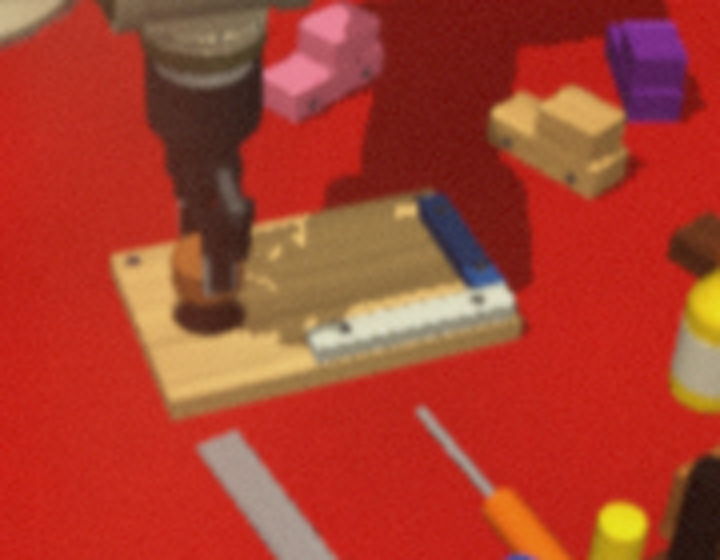

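```bash
python3 - <<'E'
from h import *
import pickle
s,c=pickle.load(open('w5.pkl','rb'))
im=c['color'].copy()
big=cv2.resize(im[150:330,230:420],None,fx=4,fy=3.3*4/3.3,interpolation=2)[:600]
def circ(x,y,z,r,col):
    for t in np.linspace(0,2*np.pi,200):
        u=proj(c,[x+r*np.cos(t),y+r*np.sin(t),z],s);q=((u-[230,150]+.5)*4-.5).round().astype(int)
        cv2.circle(big,tuple(int(v) for v in q),1,col,-1)
circ(533.2,-37.3,18,26.5,(0,255,0))
T=s['eef_pos']; 
for h,col in [(-12,(0,0,255)),(14,(0,255,255))]: circ(T[0],T[1],T[2]+h,25,col)
save(None,'w5c.png',big)
E
```

```text
(no output)
```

View pics/w5c.png

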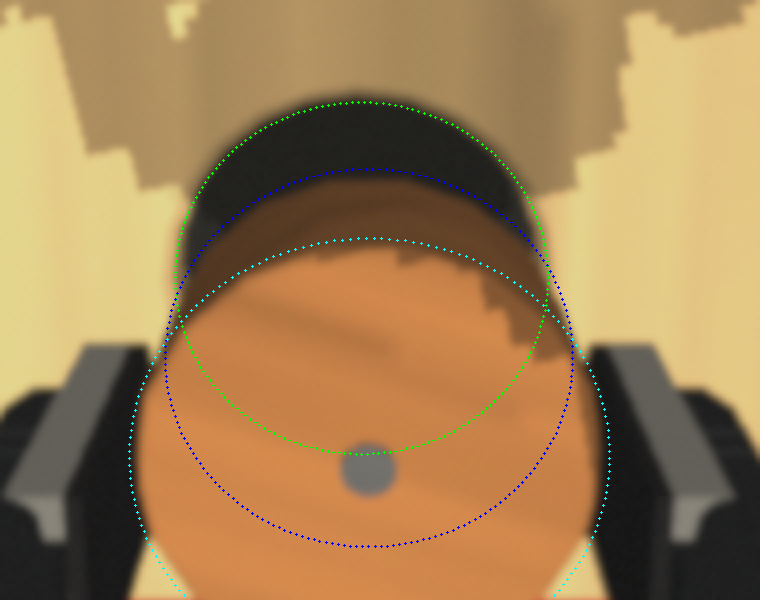

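```bash
python3 - <<'E'
from h import *
import pickle
s,c=pickle.load(open('w5.pkl','rb'))
im=c['color'].copy()
big=cv2.resize(im[150:330,230:420],None,fx=4,fy=4,interpolation=2)[:720]
Rt=q2R(s['ee_rot'])
def circ(x,y,z,r,col):
    for t in np.linspace(0,2*np.pi,200):
        u=proj(c,[x+r*np.cos(t),y+r*np.sin(t),z],s);q=((u-[230,150]+.5)*4-.5).round().astype(int)
        cv2.circle(big,tuple(int(v) for v in q),1,col,-1)
T=s['eef_pos']
for top,dz in [(10.5,2.0)]:
  C=T+Rt@np.array([0,0,dz])
  circ(C[0],C[1],C[2]+top,25,(0,255,255));circ(C[0],C[1],C[2]+top-26,25,(0,0,255))
  print(proj(c,C+[0,0,top],s))
save(None,'w5d.png',big[:,:])
E
```

```text
[321.91673494 266.48193612]
```

View pics/w5d.png

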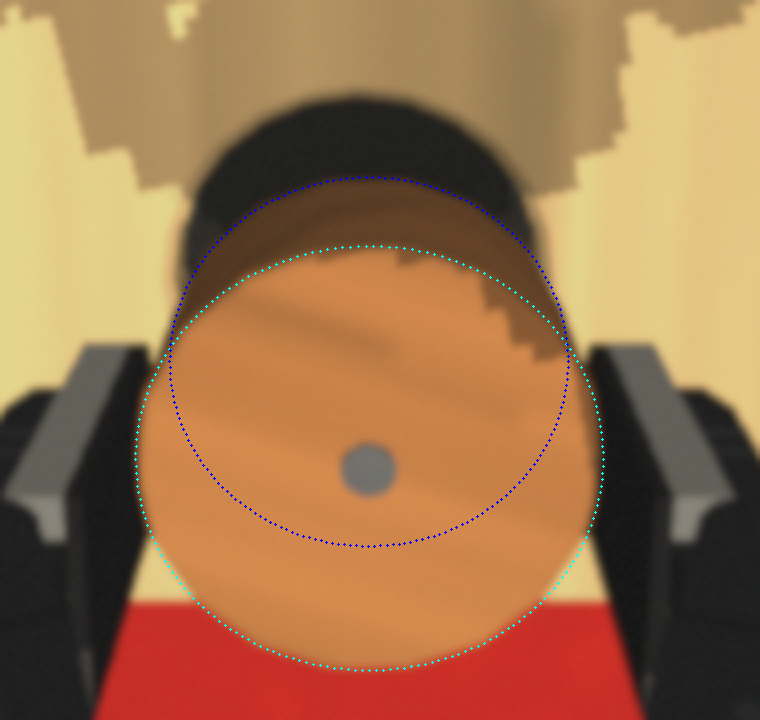

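arm_command([
  [0.01,-0.001,-0.002,0,0.3],
  [0.01,0,0,0,0.3],
  [0,0,0,0,0.3],
  [0,0,0,0,0.3],
])

```text
time_s: 8.43
eef_pos: [533.0, -35.3, 36.3]
ee_rot: [0.44, 0.554, 0.44, -0.554]
force: [-0.8, -0.6, 0.3]
grip_width: 0.568
```

```bash
cat > ov.py <<'E'
from h import *
import pickle,sys
def ov(name,top=10.5,dz=2.0,dy=0,pk=(533.2,-37.2),save_=True,pad=True):
    s=ctrl.sense();print(s['time_s'],s['eef_pos'],s['force'])
    c=ctrl.capture('wrist');pickle.dump((s,c),open(name+'.pkl','wb'))
    big=cv2.resize(c['color'][150:330,230:420],None,fx=4,fy=4,interpolation=2)
    Rt=q2R(s['ee_rot'])
    def circ(x,y,z,r,col):
        for t in np.linspace(0,2*np.pi,200):
            u=proj(c,[x+r*np.cos(t),y+r*np.sin(t),z],s);q=((u-[230,150]+.5)*4-.5).round().astype(int)
            cv2.circle(big,tuple(int(v) for v in q),1,col,-1)
    C=s['eef_pos']+Rt@np.array([0,dy,dz])
    circ(C[0],C[1],C[2]+top,25,(0,255,255));circ(C[0],C[1],C[2]+top-26,25,(0,0,255))
    circ(pk[0],pk[1],18,26.5,(0,255,0))
    save(None,name+'.png',big[:600])
E
python3 -c "
from ov import *
ov('w6')"
```

```text
8.425 [532.98160533 -35.2765417   36.31661953] [-0.775771   -0.5576323   0.26289737]
```

View pics/w6.png

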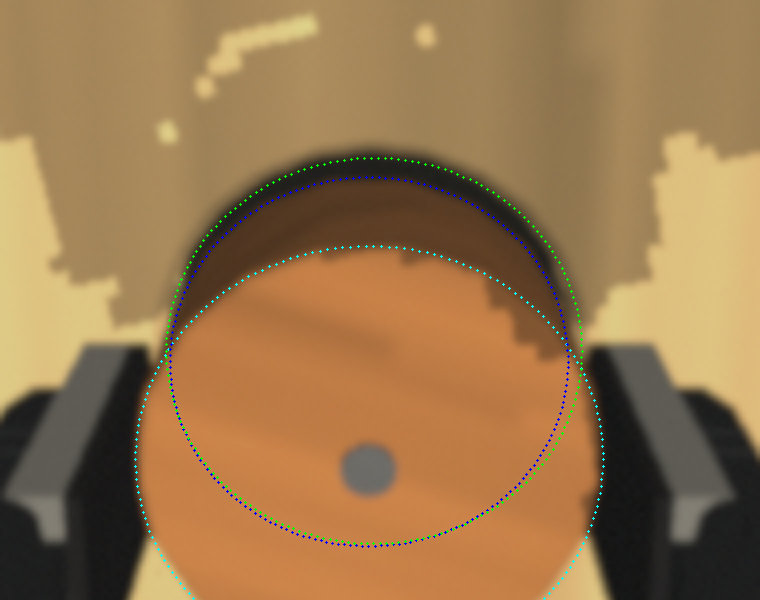

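arm_command([
  [0.002,0.0004,-0.0003,0,0.3],
  [0.002,0,0,0,0.3],
  [0.002,0,0,0,0.3],
  [0,0,0,0,0.3],
])

```text
time_s: 8.98
eef_pos: [533.3, -35.0, 30.1]
ee_rot: [-0.44, -0.554, -0.44, 0.554]
force: [-0.1, -0.7, 0.1]
grip_width: 0.569
```

```bash

python3 -c "
from ov import *
ov('w7')"
```

```text
8.975 [533.25044912 -35.02825997  30.12038874] [-0.09764306 -0.67291867  0.14591098]
```

View pics/w7.png

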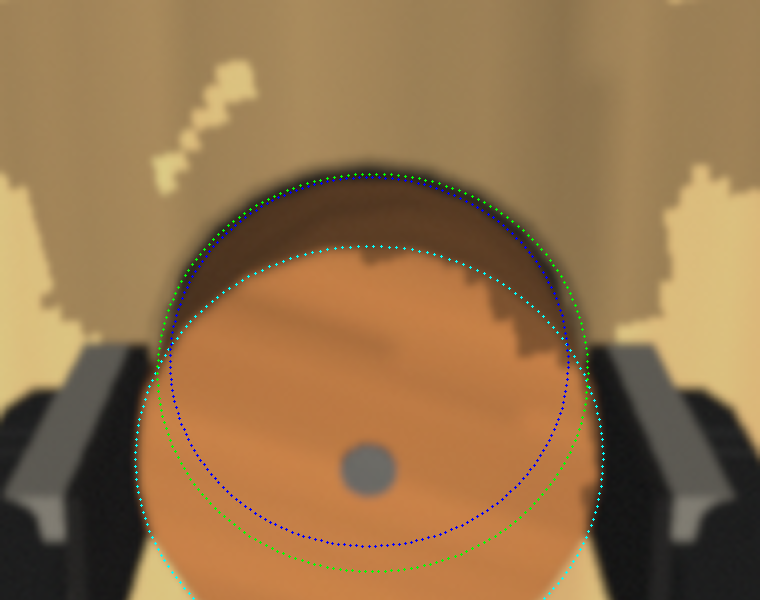

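arm_command([
  [0.002,0,0,0,0.3],
  [0.002,0,0,0,0.3],
  [0.001,0,0,0,0.3],
  [0,0,0,0,0.3],
])

```text
time_s: 9.52
eef_pos: [533.3, -35.0, 25.2]
ee_rot: [-0.44, -0.554, -0.44, 0.554]
force: [0.1, 0.8, -0.1]
grip_width: 0.562
```

```bash

python3 -c "
from ov import *
ov('w8')
c=ctrl.capture('scene');save(None,'s8c.png',cv2.resize(c['color'][150:270,270:400],None,fx=5,fy=5,interpolation=2))"
```

```text
9.525 [533.30075887 -35.02697593  25.18895629] [ 0.11441695  0.84370441 -0.05094324]
```

View pics/w8.png

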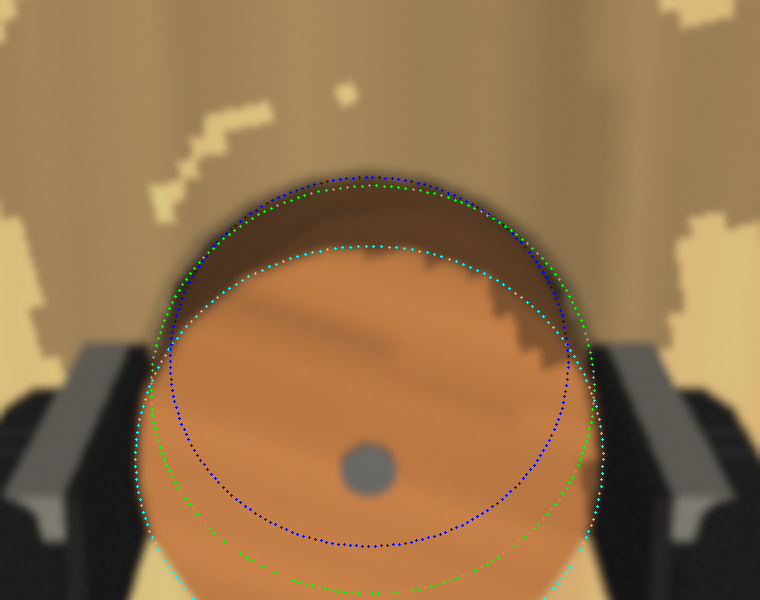

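View pics/s8c.png

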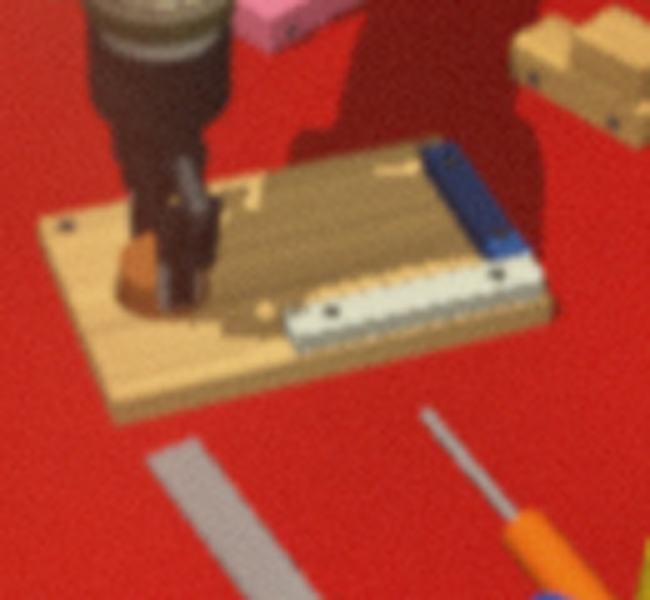

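arm_command([
  [0.0015,0,0,0,0.3],
  [0.0015,0,0,0,0.3],
  [0,0,0,0,0.3],
])

```text
time_s: 10.0
eef_pos: [533.3, -35.0, 22.1]
ee_rot: [-0.44, -0.554, -0.44, 0.554]
force: [-0.4, -0.0, -0.7]
grip_width: 0.564
```

arm_command([
  [0.001,0,0,0,0.3],
  [0.001,0,0,0,0.3],
  [0,0,0,0,0.3],
])

```text
time_s: 10.38
eef_pos: [533.6, -35.1, 21.1]
ee_rot: [0.44, 0.554, 0.44, -0.553]
force: [-2.3, -0.3, 7.3]
grip_width: 0.567
```

arm_command([
  [-0.001,0,0,0,0.75],
  [0,0,0,0,0.8],
  [0,0,0,0,0.8],
  [-0.02,0,0,0,0.9],
  [-0.04,0,0,0,1],
  [-0.05,0,0,0,1],
  [-0.05,0,0,0,1],
  [0,0,0.03,0,1],
  [0,0,0,0,1],
])

```text
time_s: 11.5
eef_pos: [526.4, -65.4, 181.5]
ee_rot: [0.439, 0.554, 0.439, -0.554]
force: [0.5, 0.9, -0.1]
grip_width: 1.003
```

```bash
python3 - <<'E'
from h import *
import pickle
s=ctrl.sense();print(s['time_s'],s['eef_pos'])
c=ctrl.capture('wrist');save(c,'w9.png');pickle.dump((s,c),open('w9.pkl','wb'))
for q,z in [('wheel',9),('corner',18)]:
  for x in ctrl.place_of('wrist',q): print(q,x,atz(c,x['uv'],z,s))
E
```

```text
11.5 [526.35231544 -65.38606519 181.47792837]
wheel {'uv': [322.4, 141.6], 'score': 0.6} [533.71773393 -37.13473952   9.        ]
```

View pics/w9.png

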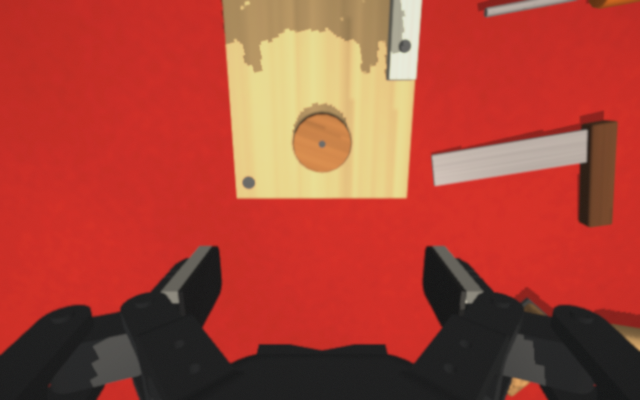

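arm_command([
  [-0.004,-0.013,-0.049,0,1],
  [-0.004,-0.013,-0.049,0,1],
  [-0.004,-0.013,-0.049,0,1],
  [-0.004,-0.013,-0.049,0,1],
  [-0.004,-0.014,-0.049,0,1],
  [-0.004,-0.014,-0.049,0,1],
  [0,0,0,0,1],
  [0,0,0,0,1],
])

```text
time_s: 12.65
eef_pos: [514.8, 240.3, 204.8]
ee_rot: [-0.44, -0.553, -0.44, 0.554]
force: [0.1, -1.1, 0.3]
grip_width: 1.004
```

```bash
python3 - <<'E'
from h import *
import pickle
s=ctrl.sense();print(s['time_s'],s['eef_pos'])
c=ctrl.capture('wrist');save(c,'w10.png');pickle.dump((s,c),open('w10.pkl','wb'))
for q,z in [('cabin_top',60),('car_corner',0),('car',0)]:
  for x in ctrl.place_of('wrist',q): print(q,x,atz(c,x['uv'],z,s))
E
```

```text
12.65 [514.79366608 240.32656629 204.7735936 ]
cabin_top {'uv': [310.2, 91.8], 'score': 0.73} [521.93797149 313.27514325  60.        ]
cabin_top {'uv': [114.4, 248.4], 'score': 0.73} [314.7512818  219.42143007  60.        ]
car_corner {'uv': [234.3, 103.6], 'score': 0.7} [444.44104858 320.7790187    0.        ]
car_corner {'uv': [390.4, 319.0], 'score': 0.35} [552.5980589   42.52347318   0.        ]
car {'uv': [156.8, 238.0], 'score': 0.69} [319.48830349 202.48225217   0.        ]
```

View pics/w10.png

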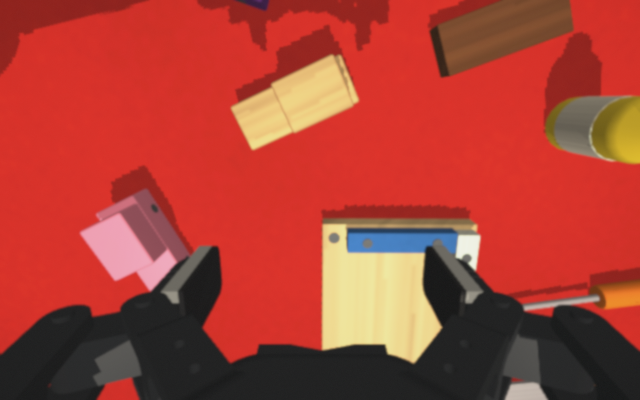

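```bash
python3 - <<'E'
from h import *
import pickle
s,c=pickle.load(open('w10.pkl','rb'))
save(None,'w10c.png',cv2.resize(c['color'][40:160,220:370],None,fx=5,fy=5,interpolation=2))
save(None,'w10d.png',cv2.resize(c['color'][200:300,310:500],None,fx=4,fy=4,interpolation=2))
E
```

```text
(no output)
```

View pics/w10c.png

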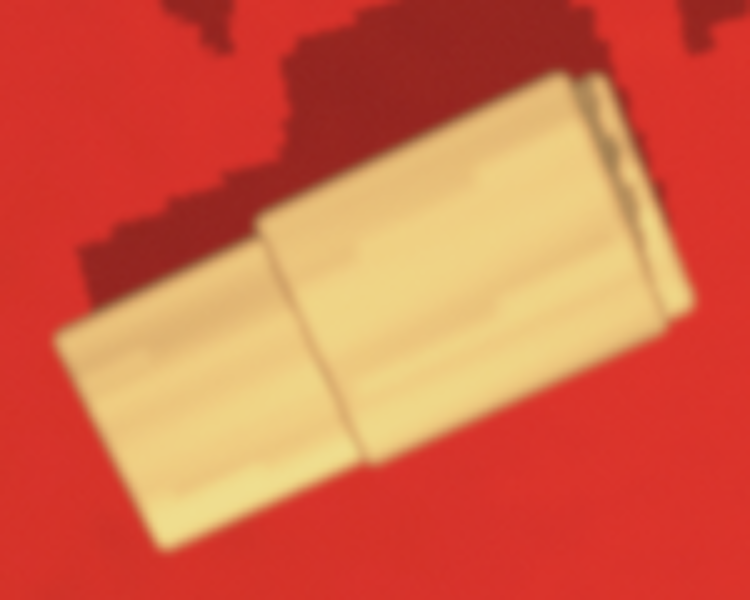

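View pics/w10d.png

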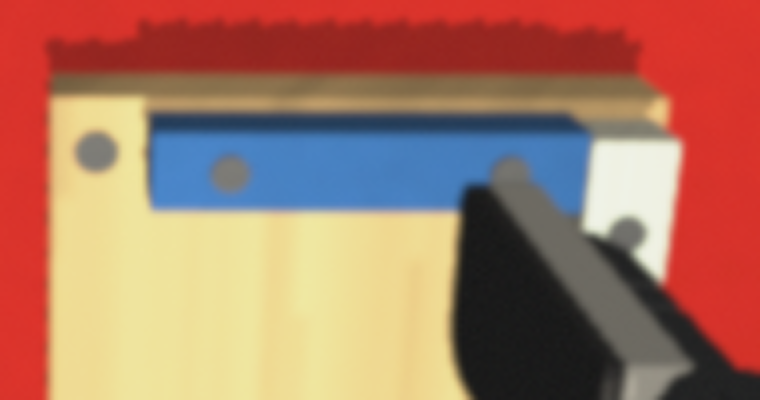

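```bash
python3 - <<'E'
from h import *
import pickle
s,c=pickle.load(open('w10.pkl','rb'))
P=[atz(c,(220+u/5-.4,40+v/5-.4),60,s)[:2] for u,v in [(258,218),(563,72),(663,325),(372,463)]]
B=[atz(c,(220+u/5-.4,40+v/5-.4),30,s)[:2] for u,v in [(57,338),(163,550)]]
ang=lambda d:round(np.degrees(np.arctan2(d[1],d[0])),1)
n=np.linalg.norm
print(np.round(P+B,1).tolist(),n(P[0]-P[1]),n(P[3]-P[2]),n(P[0]-P[3]),n(P[1]-P[2]))
print('nose dir',ang(P[0]-P[1]),ang(P[3]-P[2]),ang(np.mean(B,0)-np.mean(P,0)),'across',ang(P[3]-P[0]),ang(P[2]-P[1]),ang(B[1]-B[0]))
C=np.mean(P,0);print('cabin',C,'nose dist',n(np.mean(B,0)-C))
E1,E2=[atz(c,(310+u/4-.4,200+v/4-.4),34,s)[:2] for u,v in [(152,208),(460,210)]];print('stop edge',E1,E2,ang(E2-E1))
# jig from pocket (533.2,-37.2), yaw
for yaw in [-12.9,-13.2,-13.5]:
  t=np.radians(yaw);jx=np.array([np.cos(t),np.sin(t)]);jy=np.array([-jx[1],jx[0]])
  o=np.array([533.2,-37.2])+78*jy;print(yaw,'corner',o+55*jx+105*jy,'stop edge pt jig y',(E1-o)@jy,(E2-o)@jy,(E1-o)@jx)
E
```

```text
[[492.9, 326.8], [545.5, 337.0], [553.1, 295.8], [501.1, 284.8], [448.0, 317.1], [455.9, 275.8]] 53.62862520050531 53.13030917453128 42.72036070685876 41.97224296603761
nose dir -168.9 -168.1 -168.4 across -78.8 -79.5 -79.1
cabin [523.15650993 311.10764592] nose dist 72.6717198012645
stop edge [521.90737027 155.40308373] [597.37307458 137.52615351] -13.3
-12.9 corner [627.66663691 128.90254216] stop edge pt jig y 107.22093100534542 106.64292039878929 -54.00627802351601
-13.2 corner [628.53504889 128.40564137] stop edge pt jig y 106.93561712425111 106.76367425769618 -54.97534781438532
-13.5 corner [629.40084721 127.90420042] stop edge pt jig y 106.64523313979373 106.87936272714056 -55.94291042832377
```

arm_command([
  [0,0,0,-0.182,1],
  [0,0,0,-0.182,1],
  [0,0,0,-0.182,1],
  [0,0,0,-0.182,1],
  [0,0,0,-0.182,1],
  [0,0,0,-0.182,1],
  [0,0,0,-0.182,1],
  [0,0,0,-0.182,1],
  [0,0,0,-0.182,1],
  [0,0,0,-0.182,1],
  [0,0,0,-0.18,1],
  [0.01,0.022,0.008,0,1],
])

```text
time_s: 14.35
eef_pos: [519.3, 262.2, 196.0]
ee_rot: [0.704, -0.071, 0.703, 0.071]
force: [-0.2, -0.6, -0.2]
grip_width: 0.999
```

arm_command([
  [0.01,0.022,0.007,0,1],
  [0.01,0.023,0.007,0,1],
  [0.03,0,0,0,1],
  [0.02,0,0,0,1],
  [0,0,0,0,1],
  [0,0,0,0,1],
])

```text
time_s: 15.1
eef_pos: [523.7, 310.5, 126.2]
ee_rot: [0.704, -0.071, 0.703, 0.071]
force: [-0.1, 0.1, 0.2]
grip_width: 1.0
```

```bash
python3 - <<'E'
from h import *
import pickle
s=ctrl.sense();Rt=q2R(s['ee_rot']);print(s['time_s'],s['eef_pos'],Rt.round(4).tolist())
c=ctrl.capture('wrist');pickle.dump((s,c),open('w11.pkl','wb'))
im=c['color'].copy()
for q in [(523.2,311.1,60)]:
  u=proj(c,q,s);cv2.circle(im,tuple(int(round(v)) for v in u),3,(0,0,255),-1)
u=proj(c,[s['eef_pos'][0],s['eef_pos'][1],60],s);cv2.circle(im,tuple(int(round(v)) for v in u),3,(0,255,0),-1)
save(c,'w11.png',im)
save(None,'w11c.png',cv2.resize(c['color'][90:390,200:460],None,fx=2,fy=2,interpolation=2))
E
```

```text
15.1 [523.70497858 310.49350173 126.1633496 ] [[0.0012, -0.1997, 0.9799], [0.0004, 0.9799, 0.1997], [-1.0, 0.0002, 0.0013]]
```

View pics/w11.png

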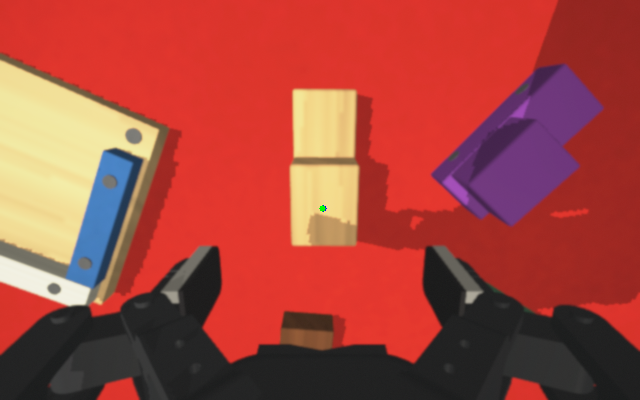

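arm_command([
  [0.04,0.0005,0,0,1],
  [0.03,0,0,0,1],
  [0.02,0,0,0,1],
  [0.011,0,0,0,1],
  [0,0,0,0,0.3],
  [0,0,0,0,0.3],
  [0,0,0,0,0.3],
  [0,0,0,0,0.3],
  [0,0,0,0,0.3],
  [0,0,0,0,0.3],
], squeeze=60)

```text
time_s: 16.4
eef_pos: [523.9, 311.0, 25.6]
ee_rot: [0.704, -0.071, 0.703, 0.071]
force: [-0.6, 0.4, 6.4]
grip_width: 0.506
```

arm_command([
  [-0.005,0,0,0,0.3],
  [-0.02,0,0,0,0.3],
  [-0.03,0,0,0,0.3],
  [-0.03,0,0,0,0.3],
  [0,0,0,0,0.3],
  [0,0,0,0,0.3],
])

```text
time_s: 17.15
eef_pos: [522.6, 310.5, 108.1]
ee_rot: [0.703, -0.071, 0.704, 0.071]
force: [-0.1, -0.0, -0.9]
grip_width: 0.507
```

```bash
python3 - <<'E'
from h import *
import pickle
s=ctrl.sense();Rt=q2R(s['ee_rot']);print(s['time_s'],s['eef_pos'],Rt.round(4).tolist(),s['joints'])
c=ctrl.capture('wrist');pickle.dump((s,c),open('w12.pkl','wb'))
save(c,'w12.png')
E
```

```text
17.15 [522.58806635 310.48726834 108.14568255] [[-0.0018, -0.1998, 0.9798], [-0.0007, 0.9798, 0.1998], [-1.0, -0.0003, -0.0019]] [ 3.43589025e-01  6.07185668e-01  1.38536698e+00 -1.56382548e-05
  1.15093375e+00 -1.42836062e+00]
```

View pics/w12.png

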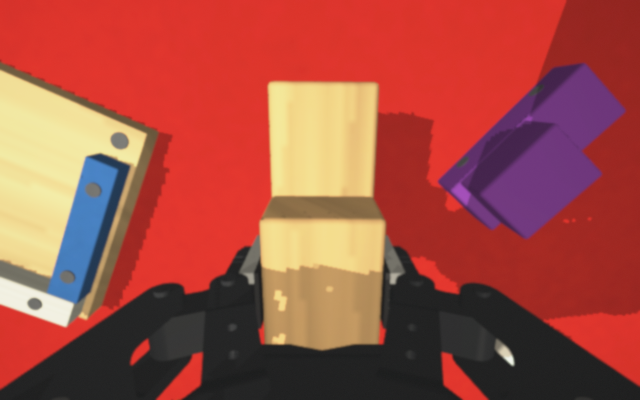

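arm_command([
  [0,0,0,0.182,0.3],
  [0,0,0,0.182,0.3],
  [0,0,0,0.182,0.3],
  [0,0,0,0.182,0.3],
  [0,0,0,0.182,0.3],
  [0,0,0,0.182,0.3],
  [0,0,0,0.182,0.3],
  [0,0,0,0.182,0.3],
  [0,0,0,0.182,0.3],
  [0,0,0,0.182,0.3],
  [0,0,0,0.18,0.3],
  [0,0,0,0,0.3],
])

```text
time_s: 18.7
eef_pos: [522.7, 310.5, 108.1]
ee_rot: [-0.44, -0.553, -0.441, 0.554]
force: [-0.4, -0.1, -0.6]
grip_width: 0.51
```

arm_command([
  [0,0.016,0.034,0,0.3],
  [0,0.016,0.035,0,0.3],
  [0,0.016,0.035,0,0.3],
  [0,0.016,0.035,0,0.3],
  [0,0.016,0.035,0,0.3],
  [0,0.016,0.035,0,0.3],
  [0,0.015,0.033,0,0.3],
  [0.015,0,0,0,0.3],
  [0.015,0,0,0,0.3],
  [0,0,0,0,0.3],
])

```text
time_s: 19.95
eef_pos: [575.5, 50.9, 77.5]
ee_rot: [-0.44, -0.552, -0.441, 0.554]
force: [0.0, -0.1, -0.4]
grip_width: 0.505
```

```bash
python3 - <<'E'
from h import *
import pickle
s=ctrl.sense();Rt=q2R(s['ee_rot']);print(s['time_s'],s['eef_pos'],Rt.round(4).tolist(),s['joints'],s['force'])
c=ctrl.capture('wrist');pickle.dump((s,c),open('w13.pkl','wb'))
save(c,'w13.png')
E
```

```text
19.95 [575.49231766  50.93729354  77.53458031] [[-0.0035, 0.9746, -0.2238], [0.0005, -0.2238, -0.9746], [-1.0, -0.0035, 0.0003]] [-1.14456012e-01  5.86911425e-01  1.51178384e+00  1.30541411e-04
  1.04639112e+00  1.11181252e-01] [ 0.03422889 -0.12206128 -0.39924518]
```

View pics/w13.png

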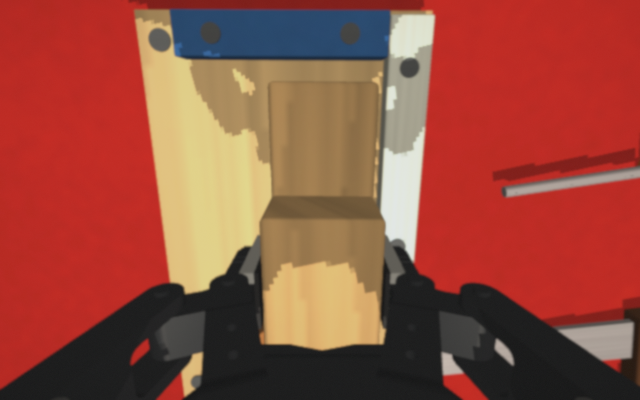

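arm_command([
  [0.015,0,0,-0.004,0.3],
  [0.01,0,0,0,0.3],
  [0.005,0,0,0,0.3],
  [0.001,0,0,0,0.3],
  [0.001,0,0,0,0.3],
  [0,0,0,0,0.3],
])

```text
time_s: 20.75
eef_pos: [576.7, 49.9, 47.5]
ee_rot: [0.441, 0.553, 0.441, -0.553]
force: [-0.8, 0.1, -1.2]
grip_width: 0.503
```

arm_command([
  [0.001,0,0,0.006,0.3],
  [0.001,0,0,0,0.3],
  [0,0,0,0,0.3],
])

```text
time_s: 21.12
eef_pos: [576.6, 49.9, 45.2]
ee_rot: [-0.439, -0.554, -0.439, 0.554]
force: [-0.1, 0.1, -0.9]
grip_width: 0.508
```

arm_command([
  [0.001,0,0,0,0.3],
  [0,0,0,0,0.3],
])

```text
time_s: 21.38
eef_pos: [576.6, 49.9, 44.2]
ee_rot: [-0.439, -0.554, -0.439, 0.554]
force: [0.4, 0.1, -2.4]
grip_width: 0.508
```

arm_command([
  [0.0005,0,0,0,0.3],
  [0,0,0,0,0.3],
])

```text
time_s: 21.62
eef_pos: [576.6, 49.9, 43.8]
ee_rot: [-0.439, -0.554, -0.439, 0.554]
force: [0.3, -0.5, -1.1]
grip_width: 0.504
```

arm_command([
  [0.0005,0,0,0,0.3],
  [0,0,0,0,0.3],
])

```text
time_s: 21.88
eef_pos: [576.7, 49.9, 43.6]
ee_rot: [0.439, 0.554, 0.439, -0.554]
force: [-1.2, -0.4, 3.5]
grip_width: 0.509
```

arm_command([
  [-0.0003,0.003,-0.004,0,0.3],
  [0,0.003,-0.004,0,0.3],
  [0,0.002,-0.004,0,0.3],
  [0,0,0,0,0.3],
])

```text
time_s: 22.38
eef_pos: [587.5, 60.2, 43.6]
ee_rot: [0.44, 0.554, 0.439, -0.554]
force: [0.6, 0.3, 0.2]
grip_width: 0.512
```

```bash
cat > st.py <<'E'
from h import *
import pickle
def jf(yaw=-13.2,n=1):
    s=ctrl.sense();Rt=q2R(s['ee_rot']);t=np.radians(yaw);jx=np.array([np.cos(t),np.sin(t),0]);jy=np.array([-jx[1],jx[0],0])
    f=s['force'];d=s['eef_pos']-np.array([590.2,61.4,43.7])
    print('t',s['time_s'],'yaw',np.degrees(np.arctan2(Rt[1,1],Rt[0,1])).round(2),'d jig',np.round([d@jx,d@jy,d[2]],2),'F jig',np.round([f@jx,f@jy,f[2]],2),'M',np.round(s['wrist_torque'],2),'tooldown',Rt[:,0].round(4))
    return s
E
python3 - <<'E'
from st import *
s=jf();c=ctrl.capture('wrist');pickle.dump((s,c),open('w14.pkl','wb'));save(c,'w14.png')
E
```

```text
t 22.375 yaw -13.15 d jig [-2.37 -1.81 -0.06] F jig [0.54 0.41 0.21] M [ 0.05 -0.05 -0.02] tooldown [ 6.e-04  2.e-04 -1.e+00]
```

View pics/w14.png

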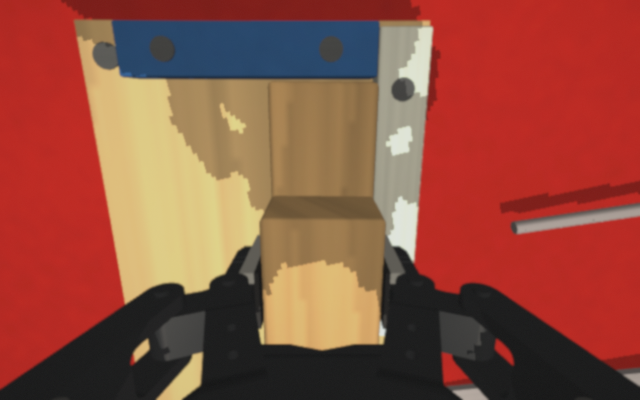

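arm_command([
  [0,0.001,-0.001,0,0.3],
  [0,0.0005,-0.0005,0,0.3],
  [0,0,0,0,0.3],
])

```text
time_s: 22.8
eef_pos: [588.9, 60.8, 43.6]
ee_rot: [-0.439, -0.554, -0.439, 0.554]
force: [-0.7, -0.7, 2.7]
grip_width: 0.506
```

```bash
python3 -c "
from st import *
jf()"
```

```text
t 22.8 yaw -13.17 d jig [-1.13 -0.85 -0.1 ] F jig [-0.52 -0.84  2.72] M [-0.16  0.11  0.05] tooldown [-1.e-04 -1.e-04 -1.e+00]
```

arm_command([
  [-0.0003,0.0005,-0.0005,0,0.3],
  [0,0.0003,-0.0005,0,0.3],
  [0,0,0,0,0.3],
])

```text
time_s: 23.18
eef_pos: [589.3, 61.7, 43.7]
ee_rot: [-0.439, -0.553, -0.44, 0.554]
force: [-5.7, -0.6, 2.0]
grip_width: 0.505
```

```bash
python3 -c "
from st import *
jf()"
```

```text
t 23.175 yaw -13.15 d jig [-0.96  0.1  -0.05] F jig [-5.43 -1.87  2.03] M [-0.19  0.94  0.29] tooldown [-1.8e-03 -1.0e-04 -1.0e+00]
```

arm_command([
  [-0.0002,0,-0.0005,0,0.3],
  [0,0,-0.0005,0,0.3],
  [0,0,0,0,0.3],
])

```text
time_s: 23.55
eef_pos: [589.4, 62.1, 43.7]
ee_rot: [-0.439, -0.553, -0.44, 0.555]
force: [-5.5, -3.9, 0.8]
grip_width: 0.504
```

```bash
python3 -c "
from st import *
jf()"
```

```text
t 23.55 yaw -13.14 d jig [-0.9   0.47  0.02] F jig [-4.41 -5.05  0.77] M [-0.74  1.1   0.45] tooldown [-0.0022 -0.001  -1.    ]
```

arm_command([
  [0,0.0002,-0.0004,0,0.3],
  [0,0,0,0,0.3],
  [0,0,0,0,0.3],
])

```text
time_s: 23.92
eef_pos: [589.5, 62.1, 43.7]
ee_rot: [-0.439, -0.553, -0.44, 0.555]
force: [-7.6, -6.5, 1.8]
grip_width: 0.506
```

```bash
python3 -c "
from st import *
jf()"
```

```text
t 23.925 yaw -13.13 d jig [-0.85  0.51  0.04] F jig [-5.9  -8.06  1.8 ] M [-0.99  1.3   0.52] tooldown [-0.0029 -0.0016 -1.    ]
```

arm_command([
  [0,0.0003,0,0,0.3],
  [0,0,0,0,0.3],
  [0,0,0,0,0.3],
])

```text
time_s: 24.3
eef_pos: [589.5, 62.1, 43.7]
ee_rot: [-0.439, -0.553, -0.44, 0.555]
force: [-9.0, -7.4, 2.9]
grip_width: 0.506
```

```bash
python3 - <<'E'
from st import *
F=[]
jf()
s=ctrl.sense();c=ctrl.capture('wrist');pickle.dump((s,c),open('w15.pkl','wb'));save(None,'w15.png',cv2.resize(c['color'][0:260,60:460],None,fx=2,fy=2,interpolation=2))
jf();c2=ctrl.capture('side');jf();c3=ctrl.capture('scene');jf();pickle.dump((c2,c3),open('ss15.pkl','wb'))
a=cv2.resize(c3['color'][150:260,260:400],None,fx=5,fy=5,interpolation=2);save(None,'s15.png',a)
b=cv2.resize(c2['color'][150:260,260:400],None,fx=5,fy=5,interpolation=2);save(None,'d15.png',b)
E
```

```text
t 24.3 yaw -13.12 d jig [-0.8   0.52  0.03] F jig [-7.11 -9.24  2.92] M [-0.99  1.51  0.57] tooldown [-0.0036 -0.0016 -1.    ]
t 24.35 yaw -13.12 d jig [-0.83  0.5   0.01] F jig [-7.31 -9.7   3.39] M [-1.01  1.53  0.54] tooldown [-0.0037 -0.0016 -1.    ]
t 24.4 yaw -13.12 d jig [-0.8   0.51  0.04] F jig [-7.36 -8.58  3.54] M [-0.97  1.59  0.57] tooldown [-0.0035 -0.0016 -1.    ]
t 24.45 yaw -13.12 d jig [-0.82  0.52  0.05] F jig [-6.99 -8.01  3.71] M [-1.01  1.51  0.54] tooldown [-0.0036 -0.0016 -1.    ]
```

View pics/w15.png

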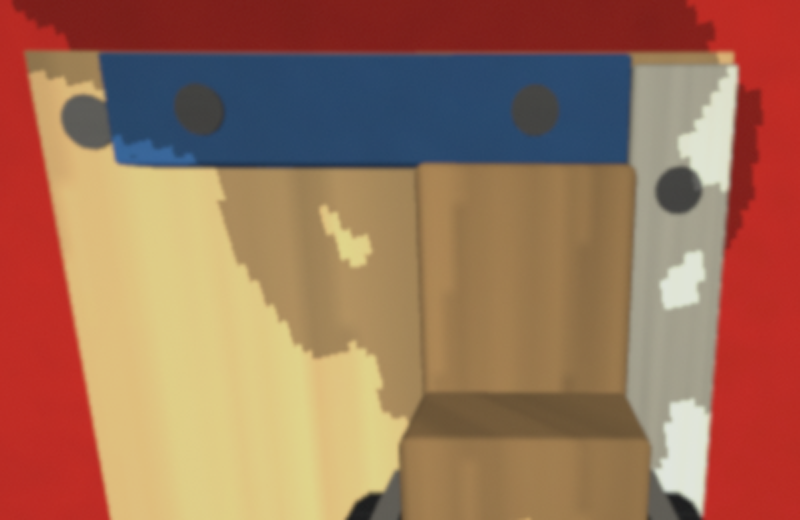

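View pics/s15.png

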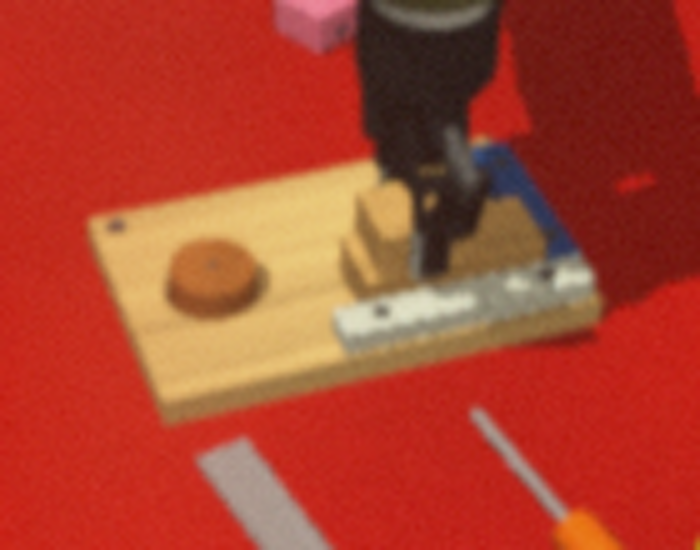

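View pics/d15.png

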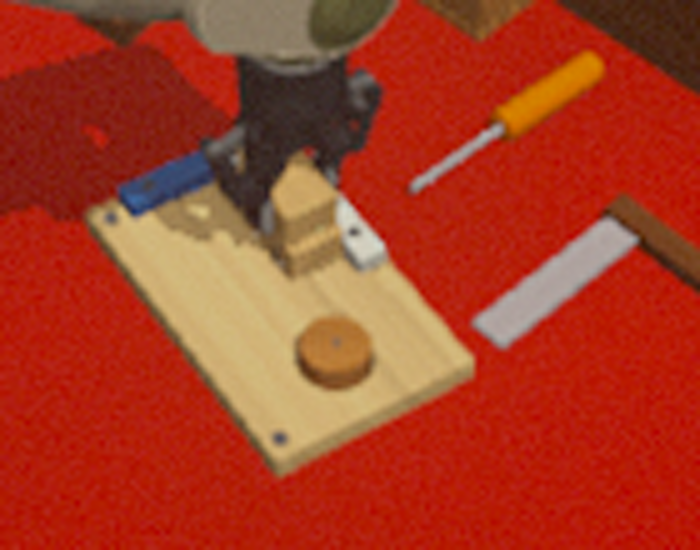

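arm_command([
  [-0.0002,0,0,-0.003,0.3],
  [0,0,0,0,0.3],
  [0,0,0,0,0.3],
])

```text
time_s: 24.82
eef_pos: [589.7, 62.1, 43.8]
ee_rot: [-0.44, -0.552, -0.441, 0.554]
force: [-6.9, -5.7, 1.5]
grip_width: 0.507
```

```bash
python3 -c "
from st import *
jf()"
```

```text
t 24.825 yaw -12.96 d jig [-0.65  0.56  0.1 ] F jig [-5.38 -7.09  1.49] M [-0.95  1.32  0.47] tooldown [-0.0032 -0.0015 -1.    ]
```

arm_command([
  [0,0.0002,0,-0.005,0.3],
  [0,0,0,0,0.3],
  [0,0,0,0,0.3],
])

```text
time_s: 25.2
eef_pos: [589.8, 62.1, 43.8]
ee_rot: [-0.441, -0.551, -0.442, 0.553]
force: [-6.7, -5.4, 1.7]
grip_width: 0.506
```

```bash
python3 -c "
from st import *
jf()"
```

```text
t 25.2 yaw -12.72 d jig [-0.51  0.6   0.08] F jig [-5.3  -6.81  1.72] M [-0.95  1.32  0.08] tooldown [-0.0033 -0.0011 -1.    ]
```

arm_command([
  [-0.0001,0.0004,-0.0002,0,0.3],
  [0,0,0,0,0.3],
  [0,0,0,0,0.3],
])

```text
time_s: 25.58
eef_pos: [589.9, 62.1, 43.8]
ee_rot: [-0.441, -0.551, -0.442, 0.554]
force: [-10.0, -7.3, 2.3]
grip_width: 0.505
```

```bash
python3 -c "
from st import *
jf(-12.8)"
```

```text
t 25.575 yaw -12.72 d jig [-0.48  0.63  0.08] F jig [-8.15 -9.38  2.26] M [-1.03  1.62  0.08] tooldown [-0.0045 -0.0013 -1.    ]
```

arm_command([
  [-0.0001,0,0.0001,0,0.3],
  [0,0,0,0,0.3],
  [0,0,0,0,0.3],
  [0,0,0,0,0.3],
])

```text
time_s: 26.08
eef_pos: [589.9, 62.1, 43.8]
ee_rot: [-0.441, -0.551, -0.442, 0.554]
force: [-8.9, -6.7, 1.4]
grip_width: 0.508
```

```bash
python3 - <<'E'
from st import *
F=[];t=np.radians(-12.8);jx=np.array([np.cos(t),np.sin(t),0]);jy=np.array([-jx[1],jx[0],0])
for i in range(8):
    f=ctrl.sense()['force'];F.append([f@jx,f@jy,f[2]]);c=ctrl.capture('wrist')
print(np.mean(F,0),np.std(F,0));s=jf(-12.8)
save(None,'w16.png',cv2.resize(c['color'][0:260,60:460],None,fx=2,fy=2,interpolation=2))
E
```

```text
[-7.51458502 -7.96133282  1.81451809] [0.35260687 0.38832984 0.28985927]
t 26.475 yaw -12.72 d jig [-0.46  0.61  0.12] F jig [-7.97 -8.39  1.03] M [-1.05  1.6   0.06] tooldown [-0.0043 -0.0012 -1.    ]
```

View pics/w16.png

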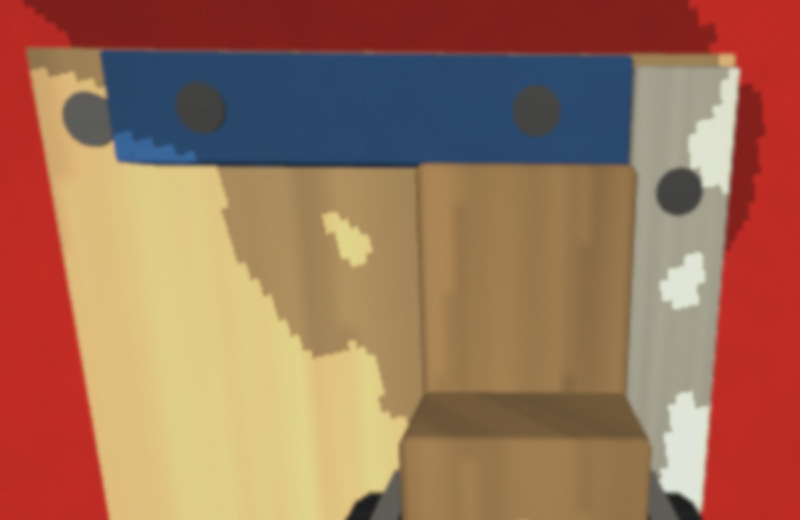

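```bash
python3 - <<'E'
from st import *
s=jf(-12.8);c=ctrl.capture('wrist');pickle.dump((s,c),open('w17.pkl','wb'))
def img(n):
    s,c=pickle.load(open(n+'.pkl','rb'));return c['color']
G=lambda a:cv2.cvtColor(a,cv2.COLOR_RGB2GRAY)
a13,a14,a15,a17=[G(img(n)) for n in ('w13','w14','w15','w17')]
def rows(g,name):
    # nose top edge row in columns; bonnet right edge col in rows, subpixel by gradient
    gf=cv2.GaussianBlur(g.astype(float),(0,0),1)
    return gf
# per-channel edges
def edge_h(im,cols,r0,r1,ch,sgn):
    o=[]
    for x in cols:
        p=cv2.GaussianBlur(im[:,:,ch].astype(np.float32),(0,0),1.2)[r0:r1,x];d=np.gradient(p)*sgn;i=int(d.argmax());i=min(max(i,1),len(d)-2)
        o.append(r0+i+0.5*(d[i-1]-d[i+1])/(d[i-1]-2*d[i]+d[i+1]))
    f=np.polyfit(cols,o,1);r=np.array(o)-np.polyval(f,cols);return np.degrees(np.arctan(f[0])).round(2),np.polyval(f,np.mean(cols)).round(2),r.std().round(2)
for n in ('w13','w14','w15','w17'):
    im=img(n)
    R=70 if n=='w13' else 72
    print(n,'nose/blue',edge_h(im,np.arange(278,370),R,94,0,1),'blue-plate',edge_h(im,np.arange(135,255),45,94,0,1))
    t=im.transpose(1,0,2).copy()
    print('   bonnet right',edge_h(t,np.arange(95,185),368,386,2,1),'left',edge_h(t,np.arange(110,185),262,280,0,1),edge_h(t,np.arange(110,185),262,280,0,-1))
E
```

```text
t 26.475 yaw -12.72 d jig [-0.46  0.61  0.12] F jig [-7.97 -8.39  1.03] M [-1.05  1.6   0.06] tooldown [-0.0043 -0.0012 -1.    ]
w13 nose/blue (np.float64(0.87), np.float64(84.09), np.float64(0.25)) blue-plate (np.float64(-0.36), np.float64(58.24), np.float64(9.42))
   bonnet right (np.float64(-3.16), np.float64(384.08), np.float64(0.28)) left (np.float64(2.48), np.float64(272.9), np.float64(0.26)) (np.float64(2.29), np.float64(268.72), np.float64(0.94))
w14 nose/blue (np.float64(-0.04), np.float64(78.44), np.float64(0.05)) blue-plate (np.float64(0.26), np.float64(78.35), np.float64(0.08))
   bonnet right (np.float64(-2.77), np.float64(376.05), np.float64(0.04)) left (np.float64(1.89), np.float64(272.52), np.float64(0.06)) (np.float64(1.94), np.float64(268.42), np.float64(0.12))
w15 nose/blue (np.float64(0.34), np.float64(81.32), np.float64(0.05)) blue-plate (np.float64(0.21), np.float64(83.42), np.float64(0.05))
   bonnet right (np.float64(-2.76), np.float64(375.53), np.float64(0.05)) left (np.float64(1.98), np.float64(272.18), np.float64(0.04)) (np.float64(2.05), np.float64(268.06), np.float64(0.11))
w17 nose/blue (np.float64(0.42), np.float64(81.37), np.float64(0.05)) blue-plate (np.float64(0.6), np.float64(82.77), np.float64(0.12))
   bonnet right (np.float64(-2.84), np.float64(375.72), np.float64(0.05)) left (np.float64(1.87), np.float64(272.4), np.float64(0.06)) (np.float64(1.96), np.float64(268.29), np.float64(0.12))
```

arm_command([
  [0,0,0,0.002,0.3],
  [0,0,0,0,0.3],
  [0,0,0,0,0.3],
  [0,0,0,0,0.3],
])

```text
time_s: 27.02
eef_pos: [589.9, 62.1, 43.8]
ee_rot: [-0.441, -0.551, -0.442, 0.554]
force: [-9.3, -6.2, 1.2]
grip_width: 0.507
```

```bash
cat > fin.py <<'E'
from st import *
F=[];t=np.radians(-13);jx=np.array([np.cos(t),np.sin(t),0]);jy=np.array([-jx[1],jx[0],0])
for i in range(8):
    s=ctrl.sense();f=s['force'];F.append([f@jx,f@jy,f[2],s['wrist_torque'][2]]);c=ctrl.capture('wrist')
print(np.mean(F,0).round(2),np.std(F,0).round(2));s=jf(-13)
im=c['color']
def edge_h(im,cols,r0,r1,ch,sgn):
    o=[]
    b=cv2.GaussianBlur(im[:,:,ch].astype(np.float32),(0,0),1.2)
    for x in cols:
        d=np.gradient(b[r0:r1,x])*sgn;i=min(max(int(d.argmax()),1),len(d)-2)
        o.append(r0+i+0.5*(d[i-1]-d[i+1])/(d[i-1]-2*d[i]+d[i+1]))
    return np.degrees(np.arctan(np.polyfit(cols,o,1)[0])).round(2)
print('nose',edge_h(im,np.arange(278,370),72,94,0,1),'stop',edge_h(im,np.arange(135,255),45,94,0,1))
E
python3 fin.py
```

```text
[-7.54 -8.18  1.62  0.39] [0.47 0.45 0.53 0.01]
t 27.425 yaw -12.8 d jig [-0.5   0.62  0.08] F jig [-8.02 -8.42  1.27] M [-1.02  1.57  0.39] tooldown [-0.0044 -0.0014 -1.    ]
nose 0.35 stop 0.42
```

arm_command([
  [0,0.0001,0,-0.0008,0.3],
  [0,0,0,0,0.3],
  [0,0,0,0,0.3],
  [0,0,0,0,0.3],
])

```text
time_s: 27.92
eef_pos: [589.9, 62.1, 43.8]
ee_rot: [-0.441, -0.551, -0.442, 0.554]
force: [-9.8, -5.9, 2.2]
grip_width: 0.506
```

```bash
python3 fin.py
```

```text
[-7.98 -8.09  1.97  0.26] [0.33 0.67 0.39 0.02]
t 28.325 yaw -12.77 d jig [-0.45  0.6   0.12] F jig [-8.24 -9.03  1.52] M [-0.97  1.66  0.31] tooldown [-0.0046 -0.0013 -1.    ]
nose 0.38 stop 0.51
```

Both fence pushes average 8 N (8.0 and 8.1), the car is flush and upright, and the wheel is seated. I'm handing the job in.

```bash
python3 -c "
from rig import ctrl
print(ctrl.finish_job())"
```

```text
the job is handed in; nothing more can be done
None
```

The wheel blank is in the round pocket and released, and the car is held home in the corner with about 8 N on each fence. I handed the job in at about 28 s of the 61 s allowed; the hand-in gave no verdict.

- **Wheel:** it touched the pocket floor at the expected height, with the underside about 9 mm above the bench. The later wrist, scene and side pictures show it lying flat in the pocket.
- **Car:** I gripped the pale wood car, not the pink or purple one, across the cabin. I set it upright on the plate and pushed it against both fences.
- **Push:** averaged over eight readings, the force was 8.0 N on the long fence and 8.1 N on the end stop. Single readings varied by about 0.3 to 0.7 N. The upward force on the tool was about 2 N, so the car presses only lightly on the plate.
- **Checks that did not fully agree:**
  - The turning moment suggests the car is close to flush, at 0.26 N m.
  - The wrist picture shows the nose edge turned about 0.13° from the stop edge. I put its accuracy at about 0.1°, so I left it between the two readings.
  - The tool leans about 0.3° under the push.
- **Other objects:** I did not deliberately touch anything else on the bench, and saw no sign of contact in the pictures I viewed.

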